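Snap the folding phone stand open and prop the phone on it

TASK

Take the whiteboard eraser off the folded phone stand and leave it on the desk clear of the stand, without opening the stand yet. Then snap the stand's back up so that it stays fully open (its thumb lever does this when pressed down), take the phone out of the dock and stand it on end in the middle of the stand's ledge, square to it and leaning on the open back with its screen to the front. Do not let the phone fall over, and leave the mug, tape dispenser and mouse where they are.

Things in the scene. Friction and masses are not known exactly. Their poses are not given: they have to be found in the camera images.
- stand: folding phone stand, fixed; dark steel base plate, 6 mm thick, front at -x. Origin on the desk; the plate spans x -72..78, y -52..118 mm, z up. Two hinge posts (y = -46 and +46, 9 mm thick, top z = 42 mm) carry the hinge line, parallel to y at x = -30, z = 40 mm. The thumb lever is at the +y side
- stand_back (a joint): angle (rad) of the back: aluminium panel 76 mm wide, 6 mm thick, reaching 64 mm from the hinge line. 0 = folded flat towards +x, upper face at z = 43 mm. 1.257 = open at its stop, leaning 18 degrees back from upright. An over-centre spring drives it to 0 below 0.63 and to 1.257 above, holding either end with 0.2 N m; the lever needs about 7 N at first, then less
- lever_bar (a point): middle of the black thumb bar of the lever: round, 14 mm thick, 44 mm long, parallel to stand y; turns with the back, 45 mm in front of the hinge line. In the stand's frame x -63, y 97, z 70 mm when folded; x -69, z 17.5 mm when open (foremost, x -75, between). Press it from above; 37 mm of room between its end and the panel
- ledge (a point): middle of the ledge, at x = -50, z = 6 mm in the stand's frame, axes as the stand's: the strip of base plate between the front lip (84 mm wide, inner face at stand x = -56, top z = 17 mm) and the hinge block (front face at stand x = -37 mm). The phone's lower short edge belongs here
- phone: black phone, 146 (x) x 72 (y) x 8 mm (z), about 0.17 kg. Origin at the centre of its back face; z points out of the screen, x along its length. It starts on end in the dock, x up, screen to the dock's front, its lower 30 to 40 mm in the slot and about 100 mm standing out; it may lean in the slot by 0.15 rad
- dock: grey charging dock, fixed, 70 (x) x 104 (y) mm, front -x, origin under its centre. A slot along y, 12 mm wide and 80 mm long, centred at x = 0, floor at z = 10 mm; front wall top z = 40 mm, rear wall top z = 50 mm. The phone lifts out straight up
- eraser: whiteboard eraser 50 (x) x 132 (y) x 32 mm (z), about 0.06 kg, origin at the centre of its underside. It starts lying across the stand's folded back, its underside at z = 43 mm
- mug: white coffee mug, 92 mm in diameter and 95 mm tall, with the handle 127 mm long over all along its y; loose, to be left alone
- tape_dispenser: black desk tape dispenser 147 (x) x 37 (y) x 73 mm, origin under its centre; loose, to be left alone
- mouse: white computer mouse 105 (x) x 60 (y) x 39 mm, origin under its centre; loose, to be left alone
- calculator: grey desk calculator 150 (x) x 80 (y) x 18 mm lying on the desk under the monitor, fixed, origin under its centre
- notes: yellow pad of sticky notes 78 x 78 x 24 mm on the desk, fixed, origin under its centre
Things that resemble listed ones, but are neither listed nor needed, are in the scene too. What is shaped like the phone but green is not meant.

How it is judged:
By the outcome, as a careful person would: the job done as asked, in the order asked, and still so for the second after the job is handed in, with the robot touching nothing.
It also fails if it takes over 64 s, if anything falls off the work surface, if the arm or the gripper's body presses on something with over 40 N, if the wrist force passes 120 N, or if a joint passes its speed limit or range.

ROBOT

A 6-joint arm with a two-finger parallel gripper is mounted at the origin on a cart in front of the work surface, level with it; the furniture and walls round the work are solid. World frame = base frame: x ahead of the robot, y to its left, z up, the work surface at z = 0. Lengths are in m, angles in rad, forces in N, time in s.
With the tool pointing down it reaches from about 0.35 to 0.775 m from the base axis. Payload 5.5 kg.
Tool frame: the origin (TCP) lies at the very end of the fingers, on their centre line; the grasp point (between the pads) lies env.pinch_z behind it (env.pinch_z is the distance from the TCP to the grasp point, in m); z points along the fingers, y is the line along which they close (so a half turn about z gives the same grasp; the last joint's range is limited). The gripper opens to 85 mm and grips with 20 to 120 N. Pads are 22 mm wide; open, the fingers measure 114 mm over their backs; the gripper's body (76 mm by 85 mm) begins 54 mm behind the grasp point. The pads swing forward as they close: fully open they stand 13 mm farther back than shut.
Start: joints at [-1.309, 0.313, 0.046, 1.304, 0, 1.431], TCP at [0.225, -0.529, 0.231] pointing down, gripper open.
Joint ranges: [-2.76, 2.76], [-0.86, 1.69], [-1.03, 1.26], [-2.2, 2.34], [-1.47, 1.5], [-3.14, 3.14]. Speed limits (rad/s): [2.57, 2.57, 3.14, 3.14, 3.14, 3.14].

INTERFACE

Orientations are given as a unit quaternion [w, x, y, z].
In Python, from workcell import env, eyes gives the robot as it stands.
- The arm moves only by the shell command python3 -m jog 'ROWS' [FORCE]. ROWS is JSON, one flat list of numbers, 7 for each row, row after row: the shift along the world's x, y, z as a fraction of full scale, then the turn, a rotation vector about the world's x, y, z as a fraction of full scale, then the opening, from -1 (shut) to 1 (fully open), so that 0 is half open. A call has 1 to 12 rows; each row is the pose to reach, as a shift and turn from the pose commanded when the call began, turning the shorter way round; what a row does not reach only later rows make up. Full scale, the value 1, is 20 cm for a shift and pi rad for a turn. A row lasts 1/12 s, in which the tool goes at most 41.7 mm and 7.16 degrees, less where a joint would pass 70% of its speed; a pose out of reach is approached as far as the arm can. A call with a number of a shift or a turn outside -1 to 1 is refused whole. A call with a gripper value outside its range is refused whole. The fingers move at their own pace and stop on an object; FORCE is the grip in N (left out, the last holds). Time passes only in rows, so rows that repeat a pose let the fingers close. It gives the time, the measured TCP pose, the force, the opening and the grip force at its end, in the units of the state.
- env.get_state(): the state, without advancing time (a new reading comes with each control period).
- eyes.read_camera(name): name is "side" or "top"; returns (picture, depth): 400x640x3 uint8, red, green, blue; 400x640 float32, m along the optical axis (not along the pixel's ray), 0 where there is no reading.
- eyes.calibration(name): a dict with "fx", "fy", "cx", "cy" (pixels), "k1" (the pictures are not rectified: a ray, as slopes to the right and down, at radius r is drawn at 1 + k1 r^2 times it, then the intrinsics apply), "R" (3x3) and "t" (3): a world point X has camera coordinates R X + t. Camera axes: x right, y down, z forward; pixel columns grow to the right and rows downward; lengths in m; the calibration is good to about 2 mm. A picture is of the moment at which its call begins. calibration takes no time and is no camera call.
- env.hand_in(): hands the job in; it is judged then, once.
The state is a dict: "clock": time; "joint_pos": joint angles; "qvel": joint speeds; "tau": joint torques, N m; "tcp_pos": TCP position; "orientation": TCP orientation; "wrist_force": force on the tool from outside, world axes, zero at the start; "ft_torque": the same for the moment, N m; "finger_gap": finger opening in m; "grip_force": force on a finger pad.
Only numpy, scipy, OpenCV 4.12 (cv2) and the standard library are available. Lean on these libraries where they do the work, as an engineer would, in place of code of your own. Each camera call takes 0.05 s, during which the arm holds its last target. There are 200 camera calls.

## Working session

There is one attempt and no reset: what is moved stays moved. The work goes in short steps, Python scripts to look and compute and a shell command to move; the robot and the scene stay as the last step left them, time stands still between calls to the robot, and variables do not carry over. Pictures are saved under pics/ and viewed, at most 13 in all, crops included, and the job is handed in when it is done.

```bash
ls; mkdir -p pics
cat > h.py <<'E'
import numpy as np, cv2
from workcell import env, eyes
def snap(n,f):
    p,d=eyes.read_camera(n); cv2.imwrite(f'pics/{f}.png',p[...,::-1]); np.save(f'pics/{f}.npy',d); return p,d
def ray(n,u,v):
    c=eyes.calibration(n); x=(u-c['cx'])/c['fx'];y=(v-c['cy'])/c['fy']
    a,b=x,y
    for _ in range(20):
        s=1+c['k1']*(a*a+b*b); a,b=x/s,y/s
    R=np.array(c['R']);t=np.array(c['t'])
    return -R.T@t, R.T@np.array([a,b,1.])
def atz(n,u,v,z):
    o,d=ray(n,u,v); return o+d*(z-o[2])/d[2]
def atd(n,u,v,D):
    d=D[int(v),int(u)]; o,r=ray(n,u,v); return o+r*d
def tri(n1,p1,n2,p2):
    o1,d1=ray(n1,*p1);o2,d2=ray(n2,*p2)
    s=np.linalg.lstsq(np.c_[d1,-d2],o2-o1,rcond=None)[0]
    a,b=o1+s[0]*d1,o2+s[1]*d2
    return (a+b)/2,np.linalg.norm(a-b)
def proj(n,X):
    c=eyes.calibration(n);X=np.array(c['R'])@X+np.array(c['t']);a,b=X[:2]/X[2];s=1+c['k1']*(a*a+b*b)
    return np.array([c['fx']*a*s+c['cx'],c['fy']*b*s+c['cy']])
E
python3 - <<'E'
from h import *
for n in('top','side'):
    snap(n,n+'0'); c=eyes.calibration(n); print(n,-np.array(c['R']).T@np.array(c['t']),np.array(c['R'])[2],c['fx'])
print(env.pinch_z,env.get_state())
E
```

```text
pics
top [0.38165739 0.0138494  1.20964639] [ 0.20356806  0.01343796 -0.97896857] 448.7347348250742
side [0.13494274 1.05506918 0.84440171] [ 0.33195045 -0.75698024 -0.56284084] 487.44568106062036
0.0187 {'clock': 0.1, 'joint_pos': array([-1.30860650e+00,  3.13906779e-01,  4.50526018e-02,  1.30359984e+00,
        1.70283927e-05,  1.43120841e+00]), 'qvel': array([-0.0013048 , -0.00097752,  0.00445648,  0.00187529, -0.00128391,
       -0.00023795]), 'tau': array([ 1.78233095e-03, -4.81725705e+01,  2.99244368e+01,  1.27271455e-02,
       -1.82792010e-04,  6.18463275e-06]), 'tcp_pos': array([ 0.22473496, -0.52874804,  0.23049223]), 'orientation': array([-8.27810530e-04,  9.79889265e-01,  1.99540327e-01, -4.22790199e-05]), 'wrist_force': array([0.04851202, 0.61984706, 0.10373708]), 'ft_torque': array([-0.02105095, -0.03868721, -0.00730603]), 'grip_force': 0.0, 'finger_gap': 0.08555741326647481}
```

View pics/top0.png

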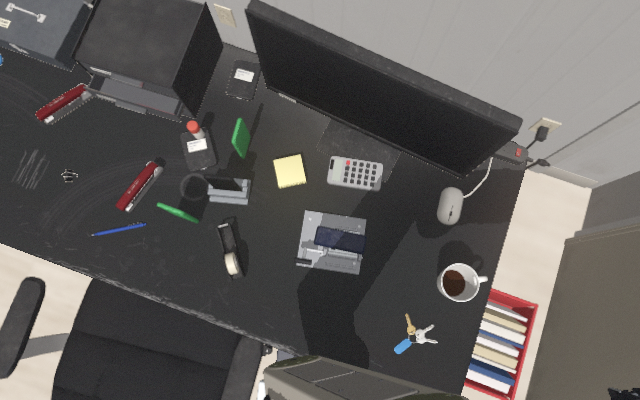

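View pics/side0.png

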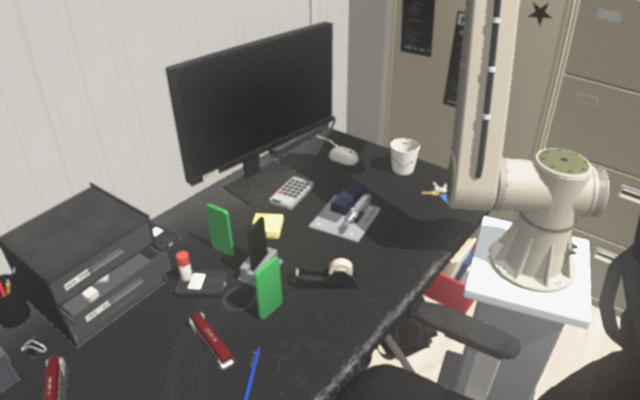

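The top view shows the stand at about (332,243) with the eraser on it at (340,239), the lever at (305,263), the dock and phone at (229,190), the tape dispenser at (230,248), the mug at (460,283) and the mouse at (450,205). The side view shows the phone at (257,240) in the dock, between two green decoys.

Run:
```python
import cv2,numpy as np
t=cv2.imread('pics/top0.png');s=cv2.imread('pics/side0.png')
a=cv2.resize(t[200:290,285:385],(800,720)[:2] if 0 else (660,594),interpolation=cv2.INTER_CUBIC)
cv2.imwrite('pics/c1.png',a)
b=cv2.resize(t[150:220,195:265],(400,400),interpolation=cv2.INTER_CUBIC)
c=cv2.resize(s[210:290,225:305],(400,400),interpolation=cv2.INTER_CUBIC)
cv2.imwrite('pics/c2.png',np.clip(np.hstack([b,c])*1.0*1.5,0,255).astype(np.uint8))
b=cv2.resize(s[170:250,300:390],(675,600),interpolation=cv2.INTER_CUBIC)
cv2.imwrite('pics/c3.png',np.clip(b*1.5,0,255).astype(np.uint8))
```

```text
(no output)
```

View pics/c1.png

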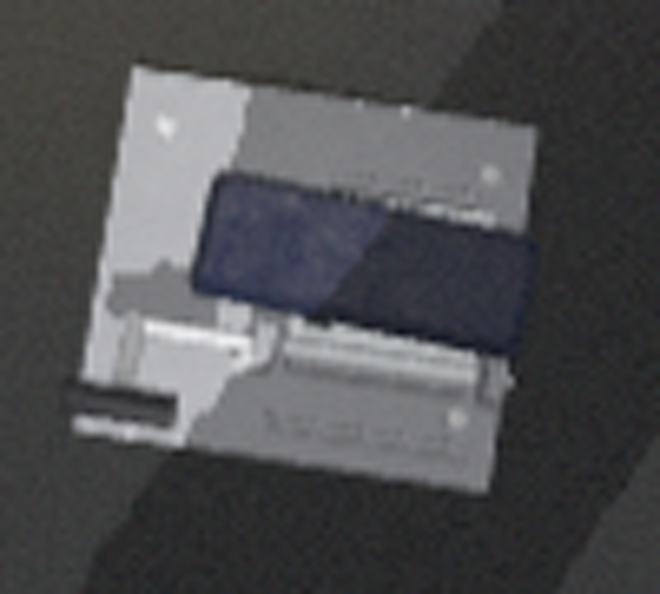

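View pics/c2.png

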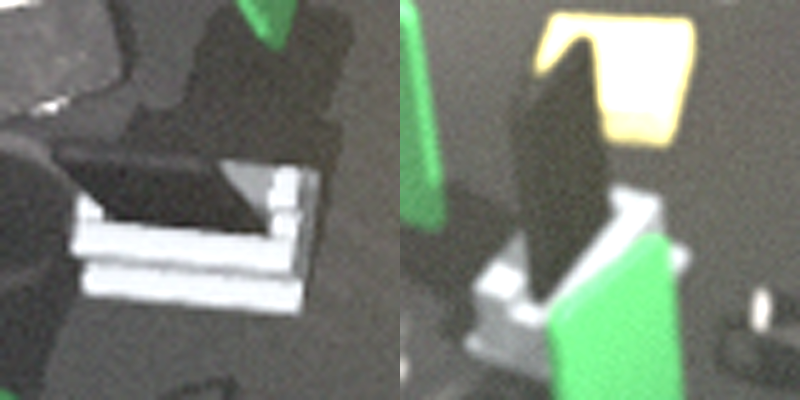

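View pics/c3.png

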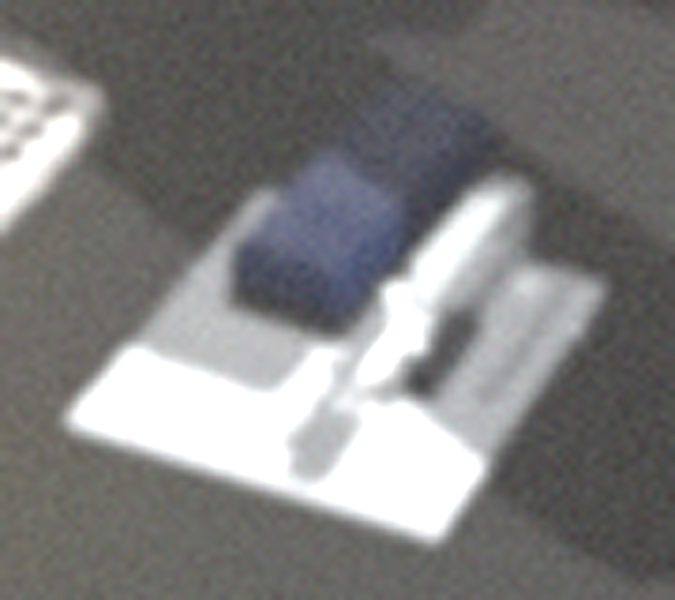

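The crops show the stand plate corners in the top view at about (305,210), (366,219), (359,275) and (296,265). The lever bar is at (304,261) and the eraser top's corners are at (319,226), (367,236), (363,253) and (315,244). The front of the dock is still unclear, so I'll use depth.

Run:
```python
from h import *
import scipy.ndimage as nd
np.set_printoptions(precision=4,suppress=True,linewidth=200)
cr=lambda p:(p[0]/6.6+285-.4,p[1]/6.6+200-.4)
C=[atz('top',*cr(p),.006)[:2] for p in[(133,65),(537,128),(490,493),(73,432)]]
L=np.array([[.078,.118],[.078,-.052],[-.072,-.052],[-.072,.118]])
def fit(L,W):
    W=np.array(W);a=L-L.mean(0);b=W-W.mean(0)
    th=np.arctan2((a[:,0]*b[:,1]-a[:,1]*b[:,0]).sum(),(a*b).sum());c,s=np.cos(th),np.sin(th);R=np.array([[c,-s],[s,c]])
    o=W.mean(0)-R@L.mean(0);return th,o,(W-o-L@R.T)
print('stand',*fit(L,C))
E=[atz('top',*cr(p),.075)[:2] for p in[(222,172),(540,240),(517,353),(195,290)]]
print('eraser',*fit(np.array([[.025,.066],[.025,-.066],[-.025,-.066],[-.025,.066]]),E))
# side check of plate corners: BL front-left
# side corner pixel crop scale 7.5: near corner (437,543), left (68,420)
cs=lambda p:(p[0]/7.5+300-.4,p[1]/7.5+170-.4)
print('side',atz('side',*cs((437,543)),.006),atz('side',*cs((68,420)),.006),'top',C[3],C[0])
print('tri eraser corner',tri('top',cr((222,172)),'side',cs((240,240))),tri('top',cr((195,290)),'side',cs((330,280))))
D=np.load('pics/top0.npy')
P=np.array([[atd('top',u,v,D) for u in range(200,256)] for v in range(172,206)])
for r in range(0,34,2): print(r+172,(P[r,::3,2]*1000).astype(int))
print(P[20,20],P[20,40])
S=np.load('pics/side0.npy')
for v in range(205,285,4): print(v,[tuple((atd('side',u,v,S)*1000).astype(int)) for u in range(240,280,5)])
```

```text
stand -0.056359337173780714 [ 0.5116 -0.0261] [[ 0.0009 -0.0007]
 [-0.0002  0.0009]
 [ 0.0001  0.0003]
 [-0.0008 -0.0005]]
eraser -0.11173022482610458 [ 0.516  -0.0154] [[-0.0022 -0.0035]
 [-0.0023  0.0033]
 [ 0.0033  0.0033]
 [ 0.0012 -0.0032]]
side [0.4468 0.1018 0.006 ] [0.5972 0.0884 0.006 ] top [0.4455 0.0953] [0.597  0.0866]
tri eraser corner (array([0.5466, 0.044 , 0.0728]), np.float64(0.00048462408234237653)) (array([0.5043, 0.0511, 0.0706]), np.float64(0.008503548107637789))
172 [-1 -3 -2  0 -3 -4  0  2  0  0 -1 -1  1  2  5 -2  2 -1 -3]
174 [ -1  -3 151 153  -4   0  -6  -1   0  -3   0  -1   1   0   0   0  -2  -1  -1]
176 [ -2  -4 156 151 154 153 155 157 154 153   0  -5  -1  -1   1   0  -3  -2  -3]
178 [  0  -4 145 150 146 151 154 150 151 157 154  49  48  47  -7  -6  -2  -3  -4]
180 [ -2  -4   0 123 128 126 131 136 137 142 144 135  52  50  46  48   7   0  -4]
182 [  1   0  -3 104 101 102 115 111 116 121 123 128  91  49  49  48  35  -2   3]
184 [ -3  -4  -1  34  79  81  86  93  91  98 103 100  96  50  49  51  30  -2   1]
186 [ 0 -6 -6 37 38 57 63 67 69 71 80 82 79 57 39 41 29 
[... 7402 characters left out ...]
(np.int64(645), np.int64(349), np.int64(22)), (np.int64(630), np.int64(351), np.int64(29)), (np.int64(556), np.int64(438), np.int64(134)), (np.int64(551), np.int64(428), np.int64(128)), (np.int64(545), np.int64(417), np.int64(120)), (np.int64(542), np.int64(403), np.int64(109)), (np.int64(538), np.int64(389), np.int64(98))]
281 [(np.int64(662), np.int64(349), np.int64(2)), (np.int64(648), np.int64(348), np.int64(6)), (np.int64(633), np.int64(349), np.int64(13)), (np.int64(557), np.int64(438), np.int64(123)), (np.int64(134), np.int64(1055), np.int64(844)), (np.int64(547), np.int64(416), np.int64(107)), (np.int64(543), np.int64(402), np.int64(96)), (np.int64(539), np.int64(388), np.int64(84))]
```

Run:
```python
from h import *
np.set_printoptions(precision=4,suppress=True,linewidth=200)
P=[]
for n,us,vs in(('top',(200,250),(172,192)),('side',(240,275),(212,268))):
    D=np.load(f'pics/{n}0.npy')
    Q=np.array([atd(n,u,v,D) for u in range(*us) for v in range(*vs)])
    m=(Q[:,2]>.058)&(Q[:,2]<.145)&(Q[:,0]>.60)&(Q[:,0]<.65)&(Q[:,1]>.25)&(Q[:,1]<.345)
    Q=Q[m]
    for _ in range(3):
        A=np.c_[Q[:,1:],np.ones(len(Q))];c=np.linalg.lstsq(A,Q[:,0],rcond=None)[0];r=Q[:,0]-A@c;print(n,'x=%.3f y+%.3f z+%.4f'%tuple(c),r.std(),len(Q),Q[:,1].min(),Q[:,1].max(),'x at (.29,.1)',c@[.29,.1,1]);Q=Q[abs(r)<2*r.std()]
# phone corners: crop2 top scale 400/70, side scale 5
ct=lambda p:(p[0]/5.714+195-.4,p[1]/5.714+150-.4); cs=lambda p:(p[0]/5+225-.4-80,p[1]/5+210-.4)
print('TL',tri('top',ct((55,152)),'side',cs((515,95))),'TR',tri('top',ct((222,162)),'side',cs((582,40))))
for nm,p in dict(rearR=(315,172),).items(): print(nm,atz('top',*ct(p),.05))
print('front wall edge',atz('top',*ct((72,250)),.04),atz('top',*ct((293,272)),.04),'base',atz('top',*ct((85,293)),.01),atz('top',*ct((300,312)),.01))
print('lever',atz('top',303.5,260.5,.076), 'mug',atz('top',460,283,.09),'mouse',atz('top',450,205,.03),'spot',atz('top',405,240,0),'tape',atz('top',230,248,.04))
```

```text
Traceback (most recent call last):
  File "h.py", line 15, in atd
    d=D[int(v),int(u)]; o,r=ray(n,u,v); return o+r*d
                            ~~~^^^^^^^
  File "h.py", line 6, in ray
    c=eyes.calibration(n); x=(u-c['cx'])/c['fx'];y=(v-c['cy'])/c['fy']
ValueError: time passes only in moves, steps and waits
```

```bash
sed -i 's/eyes\.calibration(n)/cal(n)/; 3i _C={}\ndef cal(n):\n    if n not in _C: _C[n]=eyes.calibration(n)\n    return _C[n]' h.py
cat > m.py <<'E'
from h import *
np.set_printoptions(precision=4,suppress=True,linewidth=200)
P=[]
for n,us,vs in(('top',(200,250),(172,192)),('side',(240,275),(212,268))):
    D=np.load(f'pics/{n}0.npy')
    Q=np.array([atd(n,u,v,D) for u in range(*us) for v in range(*vs)])
    m=(Q[:,2]>.058)&(Q[:,2]<.145)&(Q[:,0]>.60)&(Q[:,0]<.65)&(Q[:,1]>.25)&(Q[:,1]<.345)
    Q=Q[m]
    for _ in range(3):
        A=np.c_[Q[:,1:],np.ones(len(Q))];c=np.linalg.lstsq(A,Q[:,0],rcond=None)[0];r=Q[:,0]-A@c;print(n,'x=%.3f y+%.3f z+%.4f'%tuple(c),r.std(),len(Q),Q[:,1].min(),Q[:,1].max(),'x at (.29,.1)',c@[.29,.1,1]);Q=Q[abs(r)<2*r.std()]
ct=lambda p:(p[0]/5.714+195-.4,p[1]/5.714+150-.4); cs=lambda p:(p[0]/5+225-.4-80,p[1]/5+210-.4)
print('TL',tri('top',ct((55,152)),'side',cs((515,95))),'TR',tri('top',ct((222,162)),'side',cs((582,40))))
print('front wall edge',atz('top',*ct((72,250)),.04),atz('top',*ct((293,272)),.04),'base',atz('top',*ct((85,293)),.01),atz('top',*ct((300,312)),.01))
print('lever',atz('top',303.5,260.5,.076), 'mug',atz('top',460,283,.09),'mouse',atz('top',450,205,.03),'spot',atz('top',405,240,0),'tape',atz('top',230,248,.04))
E
python3 m.py
```

```text
top x=-0.024 y+0.002 z+0.6351 0.001327496833868116 223 0.26100796263768883 0.33048868813032506 x at (.29,.1) 0.6282668695122944
top x=-0.008 y+-0.001 z+0.6304 0.0007196348008923783 213 0.26100796263768883 0.33048868813032506 x at (.29,.1) 0.6279844053358169
top x=-0.000 y+-0.002 z+0.6281 0.0005127575307274479 201 0.2623765855194675 0.33048868813032506 x at (.29,.1) 0.6278534165757322
side x=0.045 y+-0.002 z+0.6160 0.0017297488964000169 531 0.262546225246689 0.3392460309644162 x at (.29,.1) 0.6286995468695045
side x=0.030 y+-0.002 z+0.6203 0.0012224313390483898 507 0.262546225246689 0.3392460309644162 x at (.29,.1) 0.6286694617159758
side x=0.023 y+-0.001 z+0.6222 0.0009937199413036512 480 0.262546225246689 0.3392460309644162 x at (.29,.1) 0.6286641619752558
TL (array([0.6321, 0.3283, 0.1581]), np.float64(0.0077367418607487215)) TR (array([0.6373, 0.2612, 0.1415]), np.float64(0.005706642934761699))
front wall edge [0.6102 0.3471 0.04  ] [0.6093 0.2437 0.04  ] base [0.5958 0.3465 0.01  ] [0.5962 0.2438 0.01  ]
lever [0.4548 0.0722 0.076 ] mug [ 0.4354 -0.3157  0.09  ] mouse [ 0.641  -0.3006  0.03  ] spot [ 0.5398 -0.1913  0.    ] tape [0.4718 0.2672 0.04  ]
```

```bash
python3 -m jog '[0.7,1,0,0,0,0.2,1, 0.7,1,0,0,0,0.2,1, 0.7,1,0,0,0,0.2,1, 0.7,1,0,0,0,0.2,1, 0.7,1,0,0,0,0.2,1, 0.7,1,0,0,0,0.2,1, 0.7,1,0,0,0,0.2,1]'; python3 -m jog '[0.7,1,0,0,0,0.137,1, 0.7,1,0,0,0,0.137,1, 0.7,1,0,0,0,0.137,1, 0.7,1,0,0,0,0.137,1, 0.7,1,0,0,0,0.137,1, 0.7,1,0,0,0,0.137,1, 0.7,1,0,0,0,0.137,1]'
```

```text
clock: 0.68
tcp_pos: [0.3671, -0.3237, 0.2312]
orientation: [-0.001, 0.869, 0.496, 0.001]
wrist_force: [0.3, 0.6, -0.4]
finger_gap: 0.0852
grip_force: 0.0
clock: 1.27
tcp_pos: [0.5074, -0.1245, 0.2309]
orientation: [-0.0, 0.743, 0.669, 0.001]
wrist_force: [-0.4, -1.0, 0.1]
finger_gap: 0.0851
grip_force: 0.0
```

```bash
python3 -m jog '[0.043,0.545,-0.4,0,0,0,1, 0.043,0.545,-0.5,0,0,0,1, 0.043,0.545,-0.6,0,0,0,1, 0.043,0.545,-0.6,0,0,0,1, 0.043,0.545,-0.6,0,0,0,1]'
python3 - <<'E'
from h import *
s,_=snap('side','s1'); t,_=snap('top','t1')
a=cv2.resize(s[130:260,270:400],(400,400),interpolation=cv2.INTER_CUBIC);b=cv2.resize(t[190:290,280:380],(400,400),interpolation=cv2.INTER_CUBIC)
cv2.imwrite('pics/c4.png',np.hstack([a,b])[...,::-1])
E
```

```text
clock: 1.68
tcp_pos: [0.5084, -0.0164, 0.1049]
orientation: [-0.005, 0.744, 0.668, -0.003]
wrist_force: [-2.1, 0.1, -0.8]
finger_gap: 0.0854
grip_force: 0.0
```

View pics/c4.png

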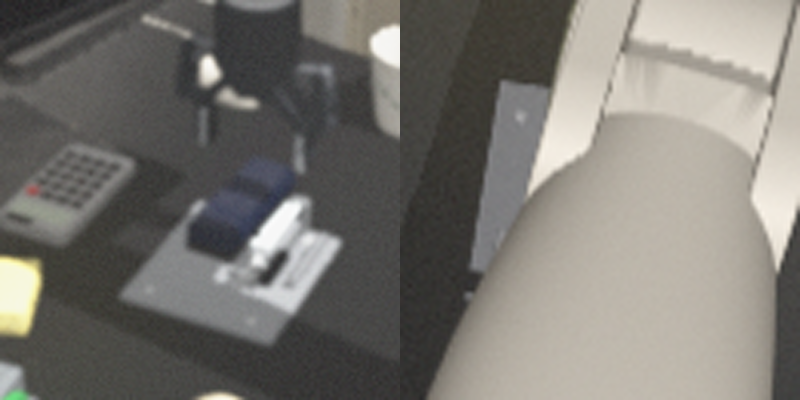

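The side crop shows the open fingers straddling the eraser. The hand blocks the top view. I'm descending to grip.

```bash
python3 -m jog '[0,0,-0.15,0,0,0,1, 0,0,-0.25,0,0,0,1, 0,0,-0.3,0,0,0,1, 0,0,-0.3,0,0,0,1, 0,0,-0.3,0,0,0,-0.2, 0,0,-0.3,0,0,0,-0.2, 0,0,-0.3,0,0,0,-0.2, 0,0,-0.3,0,0,0,-0.2, 0,0,-0.3,0,0,0,-0.2, 0,0,-0.3,0,0,0,-0.2]' 25
```

```text
clock: 2.62
tcp_pos: [0.5149, -0.0208, 0.0532]
orientation: [0.002, 0.745, 0.667, 0.001]
wrist_force: [-1.8, -1.3, 5.5]
finger_gap: 0.0489
grip_force: 25.4
```

```bash
python3 -m jog '[0,0,0.1,0,0,0,-0.2, 0,0,0.25,0,0,0,-0.2, 0,0,0.25,0,0,0,-0.2, 0,-0.3,0.25,0,0,0,-0.2, 0,-0.8,0.25,0,0,0,-0.2, 0,-0.8,0.2,0,0,0,-0.2, 0,-0.8,0.0,0,0,0,-0.2, 0,-0.8,-0.12,0,0,0,-0.2, 0,-0.8,-0.17,0,0,0,-0.2, 0,-0.8,-0.2,0,0,0,-0.2, 0,-0.8,-0.2,0,0,0,-0.2, 0,-0.8,-0.2,0,0,0,-0.2]' 25
```

```text
clock: 3.62
tcp_pos: [0.514, -0.1795, 0.0122]
orientation: [0.0, 0.745, 0.667, 0.0]
wrist_force: [1.1, 0.4, -0.5]
finger_gap: 0.0485
grip_force: 27.4
```

```bash
python3 -m jog '[0,0,-0.006,0,0,0,-0.2, 0,0,-0.012,0,0,0,-0.2, 0,0,-0.012,0,0,0,-0.2, 0,0,-0.012,0,0,0,1, 0,0,-0.012,0,0,0,1, 0,0,-0.012,0,0,0,1, 0,0,-0.012,0,0,0,1, 0,0,0.2,0,0,0,1, 0,0,0.4,0,0,0,1, 0,0,0.6,0,0,0,1, 0,0,0.8,0,0,0,0, 0,0,0.8,0,0,0,-1]'
```

```text
clock: 4.62
tcp_pos: [0.5175, -0.1823, 0.1798]
orientation: [0.006, 0.745, 0.667, 0.002]
wrist_force: [1.1, -0.9, 0.0]
finger_gap: 0.0639
grip_force: 0.0
```

```bash
python3 -m jog '[-0.3,1,0,0,0,0,-1, -0.3,1,0,0,0,0,-1, -0.3,1,0,0,0,0,-1, -0.3,1,0,0,0,0,-1, -0.3,1,0,0,0,0,-1, -0.3,1,0,0,0,0,-1, -0.3,1,0,0,0,0,-1]'
python3 - <<'E'
from h import *
snap('top','t2'); print(env.get_state()['tcp_pos'],env.get_state()['finger_gap'])
E
```

```text
clock: 5.2
tcp_pos: [0.4527, 0.0216, 0.1713]
orientation: [0.0, 0.743, 0.669, 0.0]
wrist_force: [0.8, 0.2, 0.3]
finger_gap: -0.0001
grip_force: 0.0
[0.45352034 0.02027226 0.17139195] 0.0003755615759048436
```

```bash
python3 -m jog '[-0.027,0.27,-0.1,0,0,0,-1, -0.027,0.27,-0.3,0,0,0,-1, -0.027,0.27,-0.42,0,0,0,-1, -0.027,0.27,-0.45,0,0,0,-1]'; python3 -m jog '[0,0,-0.04,0,0,0,-1, 0,0,-0.08,0,0,0,-1, 0,0,-0.12,0,0,0,-1, 0,0,-0.16,0,0,0,-1, 0,0,-0.2,0,0,0,-1, 0,0,-0.24,0,0,0,-1, 0,0,-0.27,0,0,0,-1, 0,0,-0.27,0,0,0,-1]'
```

```text
clock: 5.58
tcp_pos: [0.4453, 0.073, 0.0771]
orientation: [-0.002, 0.745, 0.667, -0.003]
wrist_force: [-1.6, -0.7, -0.5]
finger_gap: 0.0001
grip_force: 0.0
clock: 6.25
tcp_pos: [0.4485, 0.0724, 0.027]
orientation: [-0.0, 0.746, 0.666, -0.0]
wrist_force: [0.9, 0.3, 0.6]
finger_gap: 0.0
grip_force: 0.0
```

Next I raise the hand and move it towards the dock, turning the fingers so they close along world x, then check that the stand is open.

```bash
python3 -m jog '[0,0,0.4,0,0,0.03,-1, 0,0,0.7,0,0,0.03,0, 0,0,0.9,0,0,0.03,0, 0.1,0.3,0.9,0,0,0.03,0, 0.3,0.6,0.9,0,0,0.03,0, 0.7,0.9,0.9,0,0,0.03,0, 0.9,1,0.9,0,0,0.03,0, 0.9,1,0.9,0,0,0.03,0, 0.9,1,0.9,0,0,0.03,0]'
python3 - <<'E'
from h import *
s,_=snap('side','s3'); t,_=snap('top','t3')
a=cv2.resize(s[150:270,280:400],(400,400),interpolation=cv2.INTER_CUBIC);b=cv2.resize(t[190:290,280:380],(400,400),interpolation=cv2.INTER_CUBIC)
cv2.imwrite('pics/c5.png',np.clip(np.hstack([a,b])*1.4,0,255)[...,::-1])
E
```

```text
clock: 7.0
tcp_pos: [0.6042, 0.2508, 0.2075]
orientation: [0.002, 0.713, 0.701, 0.003]
wrist_force: [1.1, -0.3, 0.2]
finger_gap: 0.0426
grip_force: 0.0[ WARN:0@4.206] global loadsave.cpp:1063 imwrite_ Unsupported depth image for selected encoder is fallbacked to CV_8U.
```

View pics/c5.png

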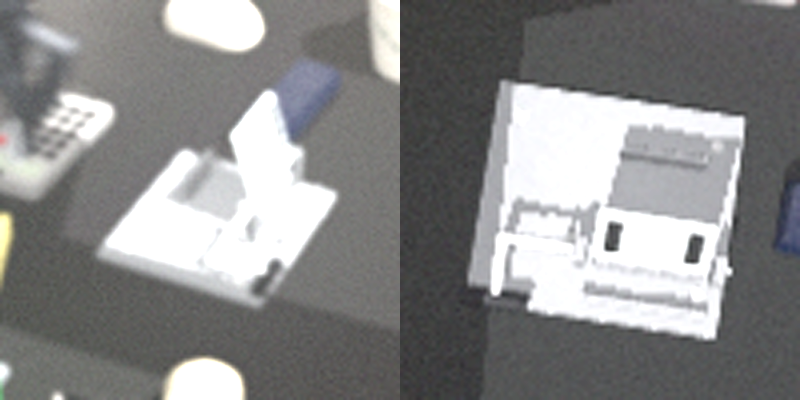

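The top crop shows the stand's back open, with the lever down at crop (495,265), and the eraser on the desk to its right, clear of the stand. Next is the phone.

Run:
```python
from h import *
s=env.get_state();print(s['tcp_pos'],s['orientation'],s['finger_gap'],atz('top',243,158,0))
```

```text
[0.60725359 0.25280804 0.2040859 ] [0.00118732 0.71242418 0.70174348 0.00254504] 0.042354561296140944 [0.72772635 0.27388094 0.        ]
```

```bash
python3 -m jog '[0.125,0.215,0,0,0,0.004,0, 0.125,0.215,0,0,0,0.004,0, 0.125,0.215,0,0,0,0.004,0, 0.125,0.215,0,0,0,0.004,0]'
```

```text
clock: 7.43
tcp_pos: [0.6266, 0.2923, 0.2057]
orientation: [0.001, 0.709, 0.706, 0.001]
wrist_force: [-0.4, -1.0, -0.0]
finger_gap: 0.0429
grip_force: 0.0
```

```bash
python3 -m jog '[0.02,0.018,-0.15,0,0,0,0, 0.02,0.018,-0.3,0,0,0,0, 0.02,0.018,-0.45,0,0,0,0, 0.02,0.018,-0.45,0,0,0,0, 0.02,0.018,-0.45,0,0,0,-0.6, 0.02,0.018,-0.45,0,0,0,-1, 0.02,0.018,-0.45,0,0,0,-1, 0.02,0.018,-0.45,0,0,0,-1, 0.02,0.018,-0.45,0,0,0,-1, 0.02,0.018,-0.45,0,0,0,-1]' 50
```

```text
clock: 8.27
tcp_pos: [0.6316, 0.2968, 0.1182]
orientation: [0.002, 0.708, 0.706, 0.002]
wrist_force: [-0.6, -3.1, 7.6]
finger_gap: 0.0083
grip_force: 50.3
```

```bash
python3 -m jog '[0,0,0.05,0,0,0,-1, 0,0,0.15,0,0,0,-1, 0,0,0.3,0,0,0,-1, 0,0,0.5,0,0,0,-1, 0,0,0.65,0,0,0,-1, 0,0,0.65,0,0,0,-1, -0.3,-0.3,0.65,0,0,0,-1, -0.6,-0.6,0.65,0,0,0,-1, -0.6,-0.8,0.65,0,0,0,-1, -0.6,-0.8,0.65,0,0,0,-1, -0.6,-0.8,0.65,0,0,0,-1]'
python3 - <<'E'
from h import *
s,ds=snap('side','s4'); t,dt=snap('top','t4');st=env.get_state();T=st['tcp_pos'];print(T,st['orientation'],proj('side',T),proj('top',T))
u,v=proj('side',T-[0,0,.04]).astype(int);u0,v0=max(u-60,0),max(v-70,0);print('side crop origin',u0,v0)
a=cv2.resize(s[v0:v0+120,u0:u0+120],(400,400),interpolation=cv2.INTER_CUBIC);u,v=proj('top',T).astype(int);b=cv2.resize(t[v-40:v+60,u-50:u+50],(400,400),interpolation=cv2.INTER_CUBIC)
print('top origin',u-50,v-40)
cv2.imwrite('pics/c6.png',np.clip(np.hstack([a,b])[...,::-1]*1.5,0,255).astype(np.uint8))
E
```

```text
clock: 9.18
tcp_pos: [0.5075, 0.1352, 0.2449]
orientation: [0.0, 0.708, 0.706, -0.0]
wrist_force: [0.4, -0.8, -1.2]
finger_gap: 0.008
grip_force: 49.8
[0.50616279 0.13340476 0.24524026] [-1.85955130e-04  7.09624250e-01  7.04579423e-01 -1.10748697e-03] [333.5085948  166.19365251] [274.2753063  228.61810054]
side crop origin 273 110
top origin 224 188
```

View pics/c6.png

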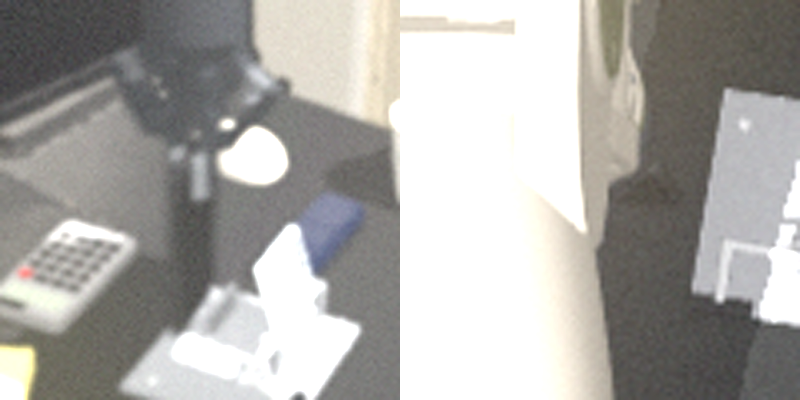

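The side crop shows the phone held upright at about crop (190,250), hanging above the stand. I'll measure its pose in the hand from the depth image.

Run:
```python
from h import *
np.set_printoptions(precision=4,suppress=True,linewidth=200)
D=np.load('pics/s4.npy')
T=np.array([0.5062,0.1334,0.2452])
Q=np.array([atd('side',u,v,D) for u in range(305,350) for v in range(150,225)])
m=(abs(Q[:,0]-T[0])<.02)&(abs(Q[:,1]-T[1])<.06)&(Q[:,2]>.1)&(Q[:,2]<.24);Q=Q[m]
F=Q[Q[:,1]<T[1]+.028]
for _ in range(4):
    A=np.c_[F[:,1]-T[1],F[:,2]-T[2],np.ones(len(F))];c=np.linalg.lstsq(A,F[:,0],rcond=None)[0];r=F[:,0]-A@c;F=F[abs(r)<2*r.std()]
print('front x',c,len(F),r.std())
for z in np.arange(.12,.24,.02):
    q=Q[abs(Q[:,2]-z)<.006]
    if len(q): print(z,np.percentile(q[:,1],[2,98]))
print('z min',np.sort(Q[:,2])[:8])
```

```text
front x [-0.0014 -0.0023  0.5031] 256 0.0005752429915639401
0.13999999999999999 [0.1086 0.1725]
0.15999999999999998 [0.111 0.174]
0.17999999999999997 [0.109 0.177]
0.19999999999999996 [0.1101 0.1746]
0.21999999999999995 [0.1037 0.1747]
z min [0.1363 0.1373 0.1374 0.1377 0.1383 0.1388 0.1393 0.1397]
```

Run:
```python
from scipy.spatial.transform import Rotation as R
import numpy as np
t=-.0564
r=R.from_rotvec(np.deg2rad(18)*np.array([-np.sin(t),np.cos(t),0]))*R.from_euler('z',-3,degrees=True)
print(r.as_rotvec()/np.pi)
```

```text
[ 0.00302189  0.09996568 -0.01652935]
```

```bash
python3 -m jog '[0,-0.1,0,0.003,0.1,-0.0165,-1, 0,-0.25,0,0.003,0.1,-0.0165,-1, -0.02,-0.4,0,0.003,0.1,-0.0165,-1, -0.04,-0.55,0,0.003,0.1,-0.0165,-1, -0.05,-0.7,0,0.003,0.1,-0.0165,-1, -0.05,-0.79,0,0.003,0.1,-0.0165,-1, -0.05,-0.79,0,0.003,0.1,-0.0165,-1, -0.05,-0.79,0,0.003,0.1,-0.0165,-1, -0.05,-0.79,0,0.003,0.1,-0.0165,-1]'
python3 - <<'E'
from h import *
from scipy.spatial.transform import Rotation as R
s,ds=snap('side','s5'); t,dt=snap('top','t5');st=env.get_state();T=st['tcp_pos'];q=st['orientation'];M=R.from_quat([q[1],q[2],q[3],q[0]]).as_matrix()
print(T,'tool z',M[:,2],'tool y',M[:,1],st['grip_force'])
print('shift/0.2 to target xy',(np.array([.4965,-.0252,.112])-T)/.2)
E
```

```text
clock: 10.03
tcp_pos: [0.5, -0.0207, 0.2447]
orientation: [-0.114, 0.718, 0.679, -0.107]
wrist_force: [0.3, -0.3, -1.5]
finger_gap: 0.0078
grip_force: 50.1
[ 0.49980577 -0.02022728  0.24476558] tool z [-0.30797585  0.01705765 -0.95124125] tool y [ 0.94984906 -0.05144702 -0.30844767] 50.077720284461975
shift/0.2 to target xy [-0.01652887 -0.02486358 -0.66382792]
```

```bash
python3 -m jog '[-0.017,-0.025,-0.1,0,0,0,-1, -0.017,-0.025,-0.2,0,0,0,-1, -0.017,-0.025,-0.35,0,0,0,-1, -0.017,-0.025,-0.5,0,0,0,-1, -0.017,-0.025,-0.5,0,0,0,-1, -0.017,-0.025,-0.5,0,0,0,-1]'
python3 - <<'E'
from h import *
s,ds=snap('side','s6'); t,dt=snap('top','t6');print(env.get_state()['tcp_pos'])
a=cv2.resize(s[150:260,300:400],(480,528),interpolation=cv2.INTER_CUBIC);b=cv2.resize(t[200:300,300:360],(316,528),interpolation=cv2.INTER_CUBIC)
cv2.imwrite('pics/c7.png',np.clip(np.hstack([a,b])[...,::-1]*1.3,0,255).astype(np.uint8))
E
```

```text
clock: 10.63
tcp_pos: [0.495, -0.0252, 0.1441]
orientation: [-0.115, 0.717, 0.679, -0.109]
wrist_force: [0.0, 0.5, -0.8]
finger_gap: 0.0078
grip_force: 50.0
[ 0.49689147 -0.02585566  0.14616809]
```

View pics/c7.png

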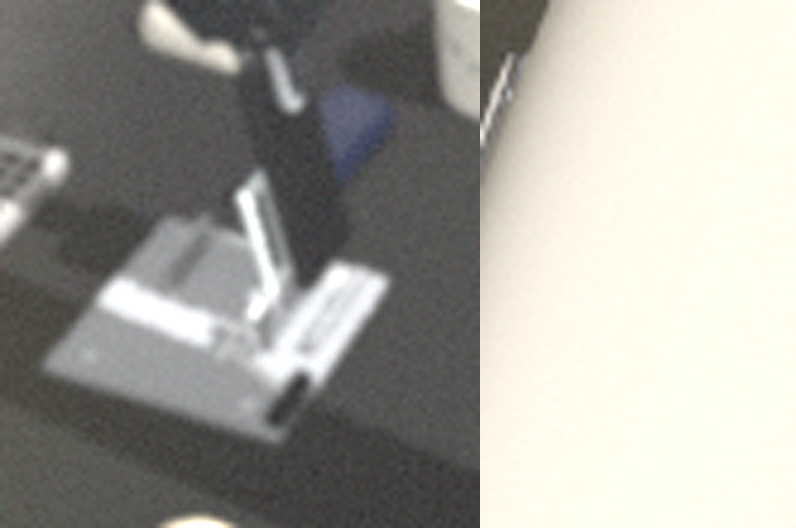

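The side crop shows the phone parallel to the panel, just in front of it and above the ledge near crop (305,275). I'm lowering it.

```bash
python3 -m jog '[0,0,-0.05,0,0,0,-1, 0,0,-0.1,0,0,0,-1, 0,0,-0.14,0,0,0,-1, 0,0,-0.16,0,0,0,-1, 0,0,-0.165,0,0,0,-1, 0,0,-0.165,0,0,0,-1]'
```

```text
clock: 11.23
tcp_pos: [0.4958, -0.0263, 0.1111]
orientation: [-0.114, 0.718, 0.679, -0.108]
wrist_force: [-0.5, -0.3, -1.3]
finger_gap: 0.0077
grip_force: 50.0
```

```bash
python3 -m jog '[0,0,-0.006,0,0,0,-1, 0,0,-0.012,0,0,0,-1, 0,0,-0.012,0,0,0,-1]'
```

```text
clock: 11.48
tcp_pos: [0.4966, -0.0265, 0.11]
orientation: [-0.113, 0.718, 0.679, -0.107]
wrist_force: [-0.4, -0.0, 3.6]
finger_gap: 0.0081
grip_force: 50.8
```

```bash
python3 -m jog '[0.005,0,-0.003,0,0,0,-1, 0.01,0,-0.003,0,0,0,-1, 0.01,0,-0.003,0,0,0,-1]'
```

```text
clock: 11.73
tcp_pos: [0.4974, -0.0264, 0.1098]
orientation: [-0.114, 0.717, 0.679, -0.108]
wrist_force: [-1.4, 0.5, 7.4]
finger_gap: 0.0084
grip_force: 51.2
```

```bash
python3 -m jog '[0,0,0,0,0,0,-0.7, 0,0,0,0,0,0,-0.5, 0,0,0,0,0,0,-0.3, 0,0,0,0,0,0,-0.3, 0,0,0,0,0,0,-0.3]'
python3 - <<'E'
from h import *
s,ds=snap('side','s7')
a=cv2.resize(s[150:260,300:400],(540,594),interpolation=cv2.INTER_CUBIC)
cv2.imwrite('pics/c8.png',np.clip(a[...,::-1]*1.3,0,255).astype(np.uint8))
E
```

```text
clock: 12.15
tcp_pos: [0.4983, -0.0263, 0.1084]
orientation: [-0.114, 0.718, 0.679, -0.107]
wrist_force: [-0.6, -0.0, 0.0]
finger_gap: 0.0301
grip_force: 0.0
```

View pics/c8.png

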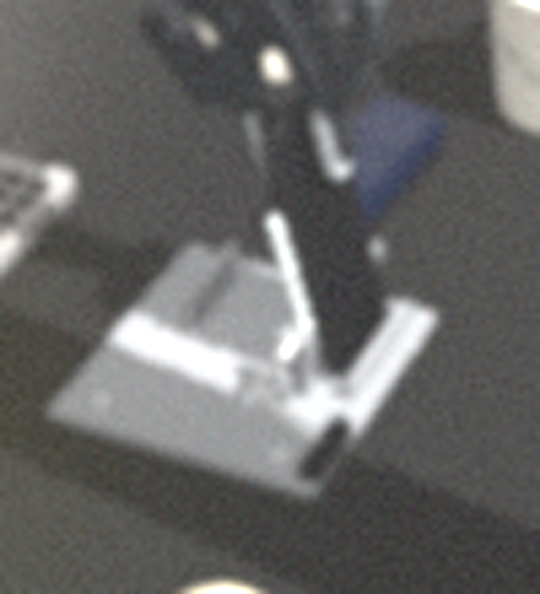

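The side crop shows the phone standing on the ledge against the back, with the fingers open on either side. I'm retreating along the tool axis.

```bash
python3 -m jog '[0.025,0,0.076,0,0,0,-0.3, 0.06,-0.003,0.19,0,0,0,-0.3, 0.11,-0.006,0.34,0,0,0,-0.3, 0.17,-0.009,0.52,0,0,0,-0.3, 0.22,-0.012,0.68,0,0,0,-0.3, 0.25,-0.014,0.8,0,0,0,-0.3, 0.25,-0.2,0.8,0,0,0,-0.3, 0.2,-0.5,0.8,0,0,0,-0.3, 0,-0.8,0.8,0,0,0,-0.3, 0,-1,0.8,0,0,0,-0.3, 0,-1,0.8,0,0,0,-0.3]'
python3 - <<'E'
from h import *
np.set_printoptions(precision=4,suppress=True)
s,ds=snap('side','s8');t,dt=snap('top','t8');st=env.get_state();print(st['tcp_pos'],st['clock'])
th=-.0564;o=np.array([.5116,-.0261])
Q=np.array([atd('top',u,v,dt) for u in range(290,375) for v in range(195,280)])
c,sn=np.cos(th),np.sin(th);d=Q[:,:2]-o;S=np.c_[d[:,0]*c+d[:,1]*sn,-d[:,0]*sn+d[:,1]*c,Q[:,2]]
F=S[(S[:,2]>.03)&(S[:,2]<.14)&(S[:,0]<-.005)&(abs(S[:,1])<.032)]
for _ in range(4):
    A=np.c_[F[:,1],F[:,2]-.006,np.ones(len(F))];k=np.linalg.lstsq(A,F[:,0],rcond=None)[0];r=F[:,0]-A@k;F=F[abs(r)<2*r.std()+1e-4]
print('front face: yaw err %.3f lean %.3f x at ledge %.4f'%(-k[0],np.arctan(k[1]),k[2]),len(F),r.std())
for z in(.05,.07,.09,.11,.13):
    q=S[(abs(S[:,2]-z)<.006)&(abs(S[:,0]-(k[2]+k[1]*(z-.006)))<.004)];print(z,q[:,1].min(),q[:,1].max())
print('top z',np.percentile(S[:,2],99.5))
a=cv2.resize(s[100:300,250:450],(400,400),interpolation=cv2.INTER_CUBIC);b=cv2.resize(t[190:290,280:380],(400,400),interpolation=cv2.INTER_CUBIC)
cv2.imwrite('pics/c9.png',np.hstack([a,b])[...,::-1])
E
```

```text
clock: 13.12
tcp_pos: [0.498, -0.2256, 0.2685]
orientation: [-0.114, 0.717, 0.679, -0.107]
wrist_force: [0.9, 0.1, -0.2]
finger_gap: 0.03
grip_force: 0.0
[ 0.497  -0.2297  0.2681] 13.2167
front face: yaw err -0.004 lean 0.319 x at ledge -0.0526 457 0.0007900925893050327
0.05 -0.03434476058708836 0.03374780934387209
0.07 -0.03406545544138922 0.03519664499397547
0.09 -0.034711060631712275 0.033426641377373986
0.11 -0.03434550777094949 0.035187400308066996
0.13 -0.03451409395636636 0.036208974967936375
top z 0.14679922834323866
```

View pics/c9.png

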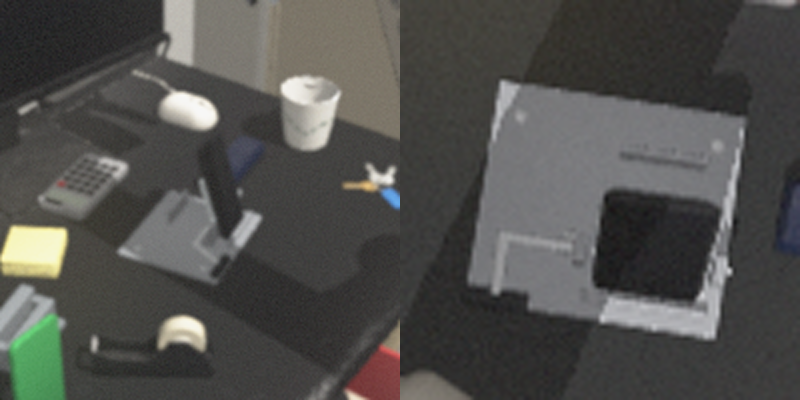

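The phone stands on the ledge, centred to within 1 mm, square to it and leaning 0.32 rad on the open back. The mug, mouse and tape dispenser have not moved.

```bash
python3 -c "
from workcell import env
print(env.hand_in())"
```

```text
the job is handed in; nothing more can be done
None
```

The job is done and handed in at about 13 s: the eraser is on the desk clear of the stand, the stand is open, and the phone stands centred on the ledge, leaning on the back with its screen to the front.

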